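# Clip a bar support on the kiln panel's rail and thread the earth bar

## Robot

A 7-joint arm with a two-finger parallel gripper is mounted at the origin on the work surface. World frame = base frame: x ahead of the robot, y to its left, z up, the work surface at z = 0. Lengths are in m, angles in rad, forces in N, time in s.
With the tool pointing down it reaches from about 0.35 to 0.775 m from the base axis. Payload 3.1 kg.
Tool frame: the origin (TCP) lies between the finger pads; the fingertips stand 11 mm ahead of it and the grasp point (between the pads) lies 8 mm behind it; z points along the fingers, y is the line along which they close (so a half turn about z gives the same grasp; the last joint's range is limited). The gripper opens to 85 mm and grips with 20 to 120 N. Pads are 22 mm wide; open, the fingers measure 114 mm over their backs; the gripper's body (76 mm by 85 mm) begins 54 mm behind the grasp point. The pads swing forward as they close: fully open they stand 13 mm farther back than shut.
Start: joints at [-1.244, 0.311, 0.014, 1.512, -0.004, 1.319, -0.027], TCP at [0.198, 0.513, 0.242] pointing down, gripper open.
Joint ranges: [-2.7, 2.7], [-0.3, 1.91], [-1.27, 1.3], [0.12, 2.57], [-1.44, 4.58], [0.2, 2.03], [-3.05, 3.05]. Speed limits (rad/s): [2.79, 2.79, 3.14, 3.14, 3.14, 3.14, 3.14].

## Interface

Orientations are given as a rotation vector (axis times angle).
In Python, from cell import ctrl gives the robot as it stands. The module is installed in compiled form; this text tells all that it offers.
- The arm moves only by the shell command python3 -m jog 'ROWS' [OPENING] [FORCE]. ROWS is JSON, a list of rows, each an object of numbers: "dx", "dy", "dz": the shift along the world's x, y, z in mm; "rx", "ry", "rz": the turn, a rotation vector about the world's x, y, z in degrees. A call has 1 to 20 rows; each row is the pose to reach, as a shift and turn from the pose commanded when the call began; what a row does not reach only later rows make up. A row lasts 1/8 s, in which the tool goes at most 62.5 mm and 10.7 degrees, less where a joint would pass 70% of its speed; a pose out of reach is approached as far as the arm can. A call with a gripper value outside its range is refused whole. OPENING is the closure in counts, from 0 (fully open) to 255 (shut), set as the call begins (- or left out, the last holds). The fingers move at their own pace and stop on an object; FORCE is the grip in N (left out, the last holds). Time passes only in rows, so rows that repeat a pose let the fingers close. It gives the time, the measured TCP pose, the force, the opening and the grip force at its end, in the units of the state.
- ctrl.observe(): the state, without advancing time (a new reading comes with each control period).
- ctrl.read_camera(name): name is "scene" or "top" or "wrist"; returns (picture, depth): 420x560x3 uint8, blue, green, red; 420x560 float32, m along the optical axis (not along the pixel's ray), 0 where there is no reading.
- ctrl.calibration(name): a dict with "vertical_fov" (degrees; the focal length in pixels is half the picture's height over the tangent of half this angle, whatever the lens; pixels are square), "cx", "cy" (the principal point, pixels), "dist" ([k1, k2, p1, p2, k3] as OpenCV has them; the pictures are not rectified), "view" (4x4, takes a point from world to camera coordinates); the wrist camera has in their place "hand_eye" (4x4, takes a point from camera to tool coordinates, whose origin is the TCP and whose axes are the flange's). Camera axes: x right, y down, z forward; pixel columns grow to the right and rows downward; lengths in m; the calibration is good to about 2 mm. A picture is of the moment at which its call begins: read the wrist's pose just before it. calibration takes no time and is no camera call.
- ctrl.job_done(): hands the job in; it is judged then, once.
The state is a dict: "time": time; "joint_positions": joint angles; "joint_vel": joint speeds; "effort": joint torques, N m; "tool_pos": TCP position; "tcp_rot": TCP orientation; "contact_force": force on the tool from outside, world axes, zero at the start; "wrist_torque": the same for the moment, N m; "grip_width": finger opening in m; "grasp_force": force on a finger pad.
Only numpy, scipy, OpenCV 4.12 (cv2) and the standard library are available. Lean on these libraries where they do the work, as an engineer would, in place of code of your own. Each camera call takes 0.05 s, during which the arm holds its last target. There are 200 camera calls.

## Task

On the kiln's control panel, fit the loose bar support to the bare stretch of rail about 100 mm to the right of the fixed one (centre to centre): hold it tilted and hook it under the rail lip on the panel's top side first, then tilt it down until its foot clip snaps under the near lip and it sits fully home. Then slide the copper earth bar through the eyes of both supports so that it sticks out at least 5 mm beyond each of them, and leave it there. Do not disturb the pottery and tools lying around.

Things in the scene. Friction and masses are not known exactly. Their poses are not given: they have to be found in the camera images.
- panel: The kiln's control panel: steel plate 230 x 330 mm, 3 mm thick, fixed flat on the bench; origin under its middle, x to its top edge (away from the robot, yaw within 0.15 rad; grey slotted duct there, 38 mm high), y to the left, z up. The rail runs along y. Fixed on it: terminals and contactor at the left end (rail y from 80 mm; 49 and 91 mm high), end bracket at the right end (rail y below -139 mm, 35 mm high).
- rail_mid (a point): Middle of the upper face of the bare-metal top-hat rail (35 mm wide, 300 mm long), 18 mm above the bench; axes as the panel: x across the rail away from the robot, y along it, z up. Its two lips are 2.3 mm thick (z -2.3 to 0 mm) with outer edges at x = +17.5 (far lip) and -17.5 mm (near lip); each overhangs the web by 4 mm, with 12.7 mm free height below it.
- fixed_eye (a point): Centre of the eye of the dark grey bar support already fixed on the rail (same shape as the loose one). The eye is a square hole through it along y (along the rail), 65 mm above the bench: throat 14 x 14 mm in the middle 8 mm, flaring to 20 x 20 mm at the two faces (y = +14 and -14 mm). Axes as rail_mid. To its right (-y) the rail is bare up to the end bracket.
- support: The loose bar support: dark grey plastic, 76 mm long (x -38 to 38), 28 mm wide (y -14 to 14), 73 mm high, 0.15 kg; origin in the middle of its underside. It stands upright on the bench, yaw within 0.3 rad. Its +x end has the fixed hook and must face the panel's top edge; its -x end has the spring foot clip. All its points share its axes.
- support_grip (a point): Grip point of the loose support: on its centre line, 36 mm above its underside, 27 mm above its rail seat. The sides (y = +14 and -14 mm) are flat and solid from 9 to 46 mm above the underside for x within 20 mm.
- support_seat (a point): Middle of the loose support's rail seat, 9 mm above its underside: the flat face that lies on the rail's upper face when it is fully home, this point then being on the rail's middle line (rail x = 0, z = 0).
- support_hook (a point): Tip of the loose support's hook, 15 mm to +x of and 4.6 mm below support_seat. The slot between seat and hook opens to -x; it is 3.3 mm high at its root (x = 18 mm), 4.6 mm at this tip. The hook block below the seat spans x = 18 to 28 mm, down to the underside. The slot takes the far lip with the -x end raised by about 0.3 rad (0.25 to 0.35).
- support_eye (a point): Centre of the loose support's eye, 56 mm above its underside and 47 mm above its seat; same shape as the fixed one and in line with it when the support is home. Clipped on, it still slides along the rail if pushed.
- foot_clip (a joint): Spring foot clip of the loose support (light grey slide with a tab at the -x end), m: 0 relaxed, growing as it is pushed outward, at most 0.0045. Its ramped nose (foot 18.8 mm from the centre and 8.5 mm below the seat, tip 15.3 mm and 2.8 mm) rides out some 2 mm over the near lip as the -x end is pushed down (5 to 10 N), then snaps back below 0.001 when home.
- bar_mid (a point): Middle of the copper earth bar: square, 10 x 10 x 200 mm, 0.18 kg, lying on the bench, this point 5 mm above it; x along the bar (yaw 1.57 within 0.3 rad), z up. Both ends alike.
- bar: The same copper bar; origin under its middle, on its underside.
- mug: White ceramic mug, 84 mm wide, 95 mm high; origin under its centre. Bystander.
- bowl: White ceramic bowl, 130 mm wide, 60 mm high; origin under its centre. Bystander.
- screwdriver: Black-handled screwdriver 190 mm long, lying. Bystander.
- brush_jar: Clear plastic jar with three brushes, 76 mm wide, 235 mm high with the brushes; origin under its centre. Bystander.
There are look-alikes about, which are no part of the job. What is shaped like the support but turquoise is not meant.

How it is judged:
On the way, in this order (a step that is already met when the one before it is completed fails the run):
1. The tilted support's hook is under the rail's far lip, its foot still up (tilt over 0.12 rad) (angle between the z axis of support_seat and the z axis of rail_mid, either way round between 0.12 and 0.7 rad and angle between the y axis of support_seat and the y axis of rail_mid, either way round below 0.12 rad and x of support_hook in the frame of rail_mid between 0.0105 and 0.017 m and z of support_hook in the frame of rail_mid between -0.009 and -0.0018 m), for 0.1 s.
2. The support is snapped home: level within 0.035 rad, seat within 1.5 mm in height, 2.5 mm across, clip sprung back below 1.2 mm, 75 to 125 mm right of the fixed one (angle between the z axis of support_seat and the z axis of rail_mid, either way round below 0.035 rad and angle between the y axis of support_seat and the y axis of rail_mid, either way round below 0.05 rad and value of joint foot_clip below 0.0012 m and x of support_seat in the frame of rail_mid between -0.0025 and 0.0025 m and z of support_seat in the frame of rail_mid between -0.0015 and 0.0015 m and x of support_hook in the frame of rail_mid between 0.0105 and 0.0175 m and y of support_eye in the frame of fixed_eye between -0.125 and -0.075 m), for 0.2 s.
3. The bar's end is through the eye of the newly clipped support, which is still home (all of step 2 and x of support_eye in the frame of bar_mid between -0.086 and 0.086 m and y of support_eye in the frame of bar_mid between -0.0045 and 0.0045 m and z of support_eye in the frame of bar_mid between -0.0045 and 0.0045 m), for 0.1 s.
At the end, for the whole second after the job is handed in: Support home on the rail (level within 0.035 rad, seat within 1.5 mm in height and 2.5 mm across, clip open under 1.2 mm), its eye 75 to 125 mm right of the fixed one; bar through both eyes, sticking out at least 5 mm beyond both supports; both at rest (all of step 2 and x of support_eye in the frame of bar_mid between -0.081 and 0.081 m and y of support_eye in the frame of bar_mid between -0.0045 and 0.0045 m and z of support_eye in the frame of bar_mid between -0.0045 and 0.0045 m and x of fixed_eye in the frame of bar_mid between -0.081 and 0.081 m and y of fixed_eye in the frame of bar_mid between -0.0045 and 0.0045 m and z of fixed_eye in the frame of bar_mid between -0.0045 and 0.0045 m and linear speed of each of bar, support below 0.02 m/s); the robot touches nothing.
It fails at once if The mug is pushed more than 30 mm (distance of mug from where it was at the start of the episode above 0.03 m).
It fails at once if The bowl is pushed more than 30 mm (distance of bowl from where it was at the start of the episode above 0.03 m).
It fails at once if The screwdriver is pushed more than 30 mm (distance of screwdriver from where it was at the start of the episode above 0.03 m).
It fails at once if The jar of brushes is pushed more than 30 mm (distance of brush_jar from where it was at the start of the episode above 0.03 m).
It also fails if it takes over 64 s, if anything falls off the work surface, if the arm or the gripper's body presses on something with over 40 N, if the wrist force passes 120 N, or if a joint passes its speed limit or range.

## Working session

There is one attempt and no reset: what is moved stays moved. The work goes in short steps, Python scripts to look and compute and a shell command to move; the robot and the scene stay as the last step left them, time stands still between calls to the robot, and variables do not carry over. Pictures are saved under pics/ and viewed, at most 12 in all, crops included, and the job is handed in when it is done.

```bash
mkdir -p pics; cat > h.py <<'E'
import numpy as np, cv2
from cell import ctrl
from scipy.spatial.transform import Rotation as R
def grab(n):
    s=ctrl.observe(); c=ctrl.calibration(n); im,d=ctrl.read_camera(n)
    if 'view' in c: T=np.linalg.inv(np.array(c['view']))
    else:
        B=np.eye(4);B[:3,:3]=R.from_rotvec(s['tcp_rot']).as_matrix();B[:3,3]=s['tool_pos']; T=B@np.array(c['hand_eye'])
    f=im.shape[0]/2/np.tan(np.radians(c['vertical_fov'])/2)
    K=np.array([[f,0,c['cx']],[0,f,c['cy']],[0,0,1]])
    np.savez('last_'+n,im=im,d=d,T=T,K=K,dist=np.array(c['dist'],float))
    return im,d
def load(n):
    return np.load('last_'+n+'.npz')
def pt(n,u,v,z=None):
    L=load(n); p=cv2.undistortPoints(np.array([[[u,v]]],float),L['K'],L['dist'])[0,0]
    r=np.array([p[0],p[1],1.]);T=L['T']
    if z is None:
        d=L['d'][int(round(v)),int(round(u))]; return T[:3,:3]@(r*d)+T[:3,3]
    w=T[:3,:3]@r; return T[:3,3]+w*(z-T[2,3])/w[2]
def cloud(n):
    L=load(n);h,w=L['d'].shape;u,v=np.meshgrid(np.arange(w),np.arange(h))
    p=cv2.undistortPoints(np.stack([u.ravel(),v.ravel()],1)[:,None].astype(float),L['K'],L['dist'])[:,0]
    P=np.c_[p,np.ones(len(p))]*L['d'].ravel()[:,None]
    P=P@L['T'][:3,:3].T+L['T'][:3,3]; P[L['d'].ravel()==0]=np.nan
    return P.reshape(h,w,3)
def proj(n,P):
    L=load(n);V=np.linalg.inv(L['T']);return cv2.projectPoints(np.array(P,float).reshape(-1,1,3),cv2.Rodrigues(V[:3,:3])[0],V[:3,3],L['K'],L['dist'])[0][:,0]
E
python3 - <<'E'
from h import *
a,_=grab('top'); b,_=grab('scene')
cv2.imwrite('pics/top.png',cv2.resize(a,(800,600))); cv2.imwrite('pics/scene.png',cv2.resize(b,(800,600)))
print(ctrl.observe())
print(load('top')['T'],load('scene')['T'],ctrl.calibration('wrist'))
E
```

```text
{'time': 0.1, 'joint_positions': array([-1.24367945,  0.31166304,  0.01401887,  1.51287856, -0.00443665,
        1.31918257, -0.02715987]), 'joint_vel': array([-3.23184483e-03, -1.88261523e-03, -6.17703527e-04, -3.29005151e-03,
       -7.68499503e-04,  2.22828385e-03, -3.66795931e-05]), 'effort': array([ 7.13601348e-04, -3.80855942e+01,  1.46664642e-01, -2.31241626e+01,
        1.23750384e-02,  8.10925732e-03,  5.97200454e-06]), 'tool_pos': array([0.19804658, 0.51244585, 0.24132752]), 'tcp_rot': array([-0.57587033, -3.08802947,  0.00325934]), 'contact_force': array([-0.36980324,  0.66652775, -0.3029177 ]), 'wrist_torque': array([-0.04291862, -0.02523658, -0.02416223]), 'grasp_force': 0.0, 'grip_width': 0.0854350071381341}
[[ 0.02462437 -0.99701446  0.07318343  0.50735475]
 [-0.99921417 -0.02682085 -0.02918362 -0.01018288]
 [ 0.03105934 -0.07240729 -0.99689142  1.16833342]
 [ 0.          0.          0.          1.        ]] [[-0.10310086  0.60726982 -0.78777762  1.34828038]
 [ 0.99459288  0.07286045 -0.07400239  0.03424357]
 [ 0.01245841 -0.79114772 -0.61149822  0.67079407]
 [ 0.          0.          0.          1.        ]] {'vertical_fov': 64.93867143754258, 'cx': 279.18170327724886, 'cy': 206.59649608484509, 'dist': array([-0.02907973,  0.        ,  0.        ,  0.        ,  0.        ]), 'hand_eye': array([[-1.90100538e-06, -9.52470223e-01, -3.04631703e-01,
         7.86713320e-02],
       [ 9.99999988e-01, -4.82613526e-05,  1.44654990e-04,
         4.16684910e-04],
       [-1.52481509e-04, -3.04631699e-01,  9.52470212e-01,
        -1.31633164e-01],
       [ 0.00000000e+00,  0.00000000e+00,  0.00000000e+00,
         1.00000000e+00]])}
```

View pics/top.png

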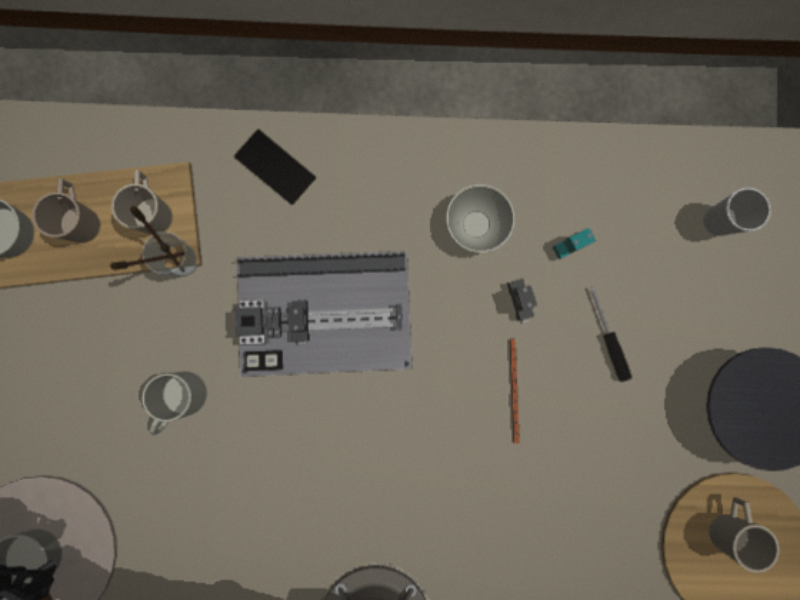

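View pics/scene.png

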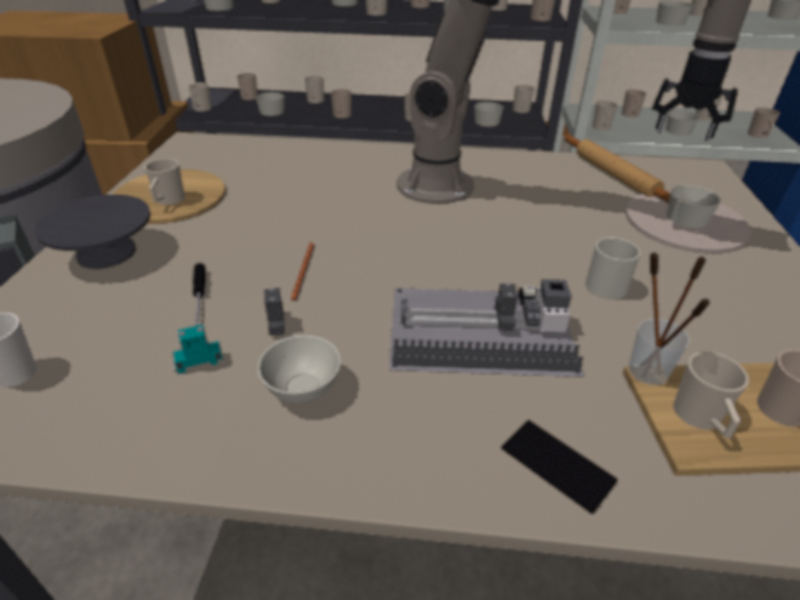

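Top view at 800x600: the candidates for the loose support are dark grey at (520,300) and turquoise at (575,243). Dark grey fits. The fixed support is at (298,320), the rail runs (310..400,318), and the bar runs (513,340)-(517,442).

```bash
python3 - <<'E'
from h import *
for nm,u,v in [('sup',520,300),('bar1',513,340),('bar2',517,442),('railR',388,318),('railL',315,321),('fixed',298,320),('mug',167,397),('bowl',480,218)]:
    print(nm,pt('top',u*.7,v*.7).round(3))
C=cloud('top')
L=load('top')
im=L['im'];
a=im[130:330,150:460]
cv2.imwrite('pics/c1.png',cv2.resize(a[40:140,180:240+60],(720,600),interpolation=cv2.INTER_CUBIC))
# bar
hsv=cv2.cvtColor(im,cv2.COLOR_BGR2HSV)
m=(im[...,2].astype(int)-im[...,0]>60); m[:,:330]=0;m[:,390:]=0;m[:230]=0;m[315:]=0
ys,xs=np.nonzero(m); P=np.array([pt('top',x,y,0.01) for x,y in zip(xs,ys)])
c=P.mean(0);_,s,V=np.linalg.svd(P-c); t=(P-c)@V[0]; print('bar',c,V[0],t.min(),t.max(),len(P))
k=(C[...,2]>0.03); k[:,:350]=0;k[:,375:]=0;k[:190]=0;k[230:]=0
Q=C[k];print('sup',Q.mean(0),Q.min(0),Q.max(0))
print(cv2.minAreaRect((Q[:,:2]*1000).astype(np.float32)))
E
```

```text
sup [ 0.604 -0.254  0.071]
bar1 [ 0.532 -0.255  0.007]
bar2 [ 0.338 -0.264  0.012]
railR [ 0.568 -0.012  0.005]
railL [0.559 0.128 0.007]
fixed [0.557 0.15  0.081]
mug [0.408 0.401 0.007]
bowl [ 0.77  -0.188  0.004]
bar [ 0.43556473 -0.25817419  0.01      ] [-9.98865524e-01 -4.76200093e-02  1.54847971e-17] -0.09637662077515058 0.09708316298609362 191
sup [ 0.60914991 -0.26196109  0.05799113] [ 0.5725142  -0.28795651  0.03005662] [ 0.64647462 -0.24289622  0.07983053]
((609.064453125, -264.1802978515625), (75.15383911132812, 28.773624420166016), 18.151100158691406)
```

View pics/c1.png

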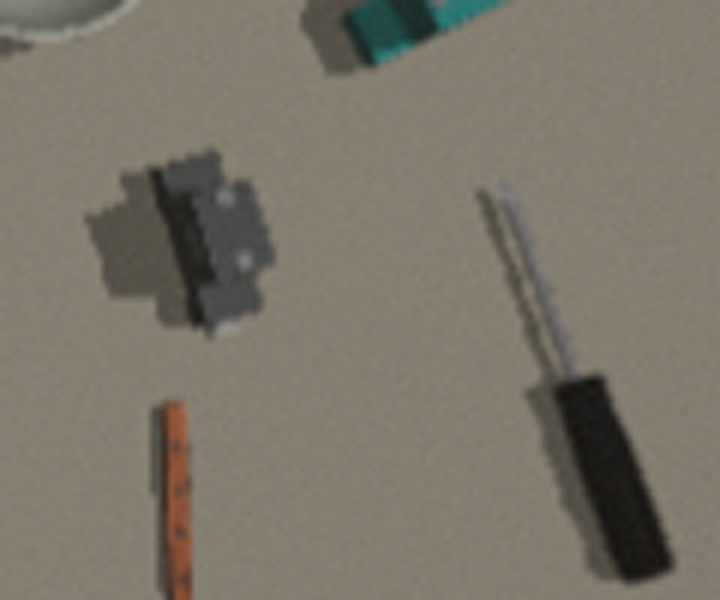

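Crop confirms it: dark grey support with its light clip tab at the lower (-x) end, yaw about +18°. The turquoise one at upper right is not meant. Next I move to look at the panel from near.

```bash
python3 -m jog '[{"dx":332,"dy":-432,"dz":60,"rz":21.2},{"dx":332,"dy":-432,"dz":60,"rz":21.2},{"dx":332,"dy":-432,"dz":60,"rz":21.2},{"dx":332,"dy":-432,"dz":60,"rz":21.2},{"dx":332,"dy":-432,"dz":60,"rz":21.2},{"dx":332,"dy":-432,"dz":60,"rz":21.2},{"dx":332,"dy":-432,"dz":60,"rz":21.2},{"dx":332,"dy":-432,"dz":60,"rz":21.2},{"dx":332,"dy":-432,"dz":60,"rz":21.2},{"dx":332,"dy":-432,"dz":60,"rz":21.2},{"dx":332,"dy":-432,"dz":60,"rz":21.2},{"dx":332,"dy":-432,"dz":60,"rz":21.2}]' 0 40
python3 - <<'E'
from h import *
a,d=grab('wrist'); cv2.imwrite('pics/w1.png',cv2.resize(a,(800,600),interpolation=cv2.INTER_CUBIC))
E
```

```text
schema error: expected keys dx, dy, dz, rx, ry, rz
```

View pics/w1.png

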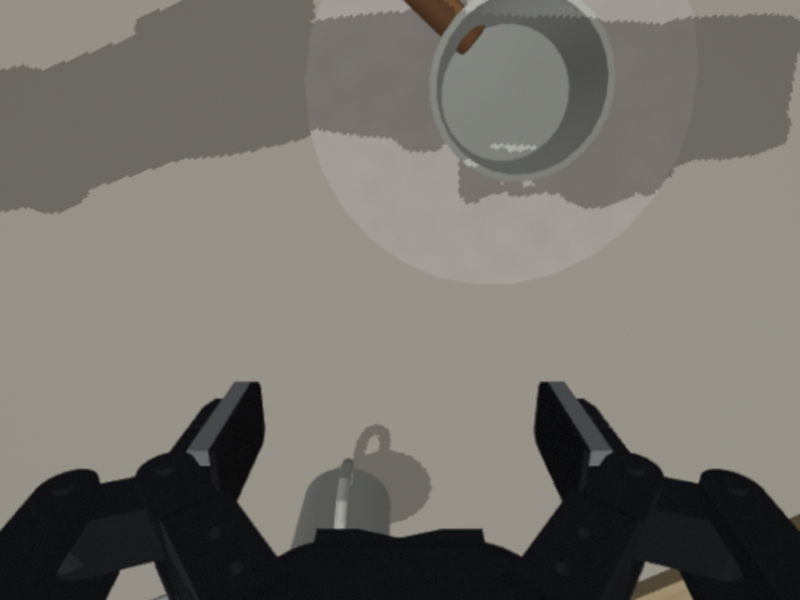

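That jog was refused since all keys are needed, so the picture shows the start area: a plate and the bystander mug. I'll type full rows.

```bash
python3 -m jog '[{"dx":300,"dy":-432,"dz":60,"rx":0,"ry":0,"rz":21.2},{"dx":300,"dy":-432,"dz":60,"rx":0,"ry":0,"rz":21.2},{"dx":300,"dy":-432,"dz":60,"rx":0,"ry":0,"rz":21.2},{"dx":300,"dy":-432,"dz":60,"rx":0,"ry":0,"rz":21.2},{"dx":300,"dy":-432,"dz":60,"rx":0,"ry":0,"rz":21.2},{"dx":300,"dy":-432,"dz":60,"rx":0,"ry":0,"rz":21.2},{"dx":300,"dy":-432,"dz":60,"rx":0,"ry":0,"rz":21.2},{"dx":300,"dy":-432,"dz":60,"rx":0,"ry":0,"rz":21.2},{"dx":300,"dy":-432,"dz":60,"rx":0,"ry":0,"rz":21.2},{"dx":300,"dy":-432,"dz":60,"rx":0,"ry":0,"rz":21.2},{"dx":300,"dy":-432,"dz":60,"rx":0,"ry":0,"rz":21.2},{"dx":300,"dy":-432,"dz":60,"rx":0,"ry":0,"rz":21.2}]' 0 40
python3 - <<'E'
from h import *
a,d=grab('wrist'); cv2.imwrite('pics/w2.png',cv2.resize(a,(800,600),interpolation=cv2.INTER_CUBIC))
s=ctrl.observe();print(s['tool_pos'],s['tcp_rot'],s['joint_positions'])
E
```

```text
time: 1.65
tool_pos: [0.4974, 0.0829, 0.302]
tcp_rot: [0.007, -3.141, -0.001]
contact_force: [-0.3, 0.4, -0.0]
grip_width: 0.0853
grasp_force: 0.0
[0.49752125 0.08274316 0.30204684] [ 7.05764191e-03 -3.14078503e+00 -9.43288371e-04] [-0.50523539  0.1940958   0.37214441  1.52976782 -0.07158741  1.43178015
  1.44580997]
```

View pics/w2.png

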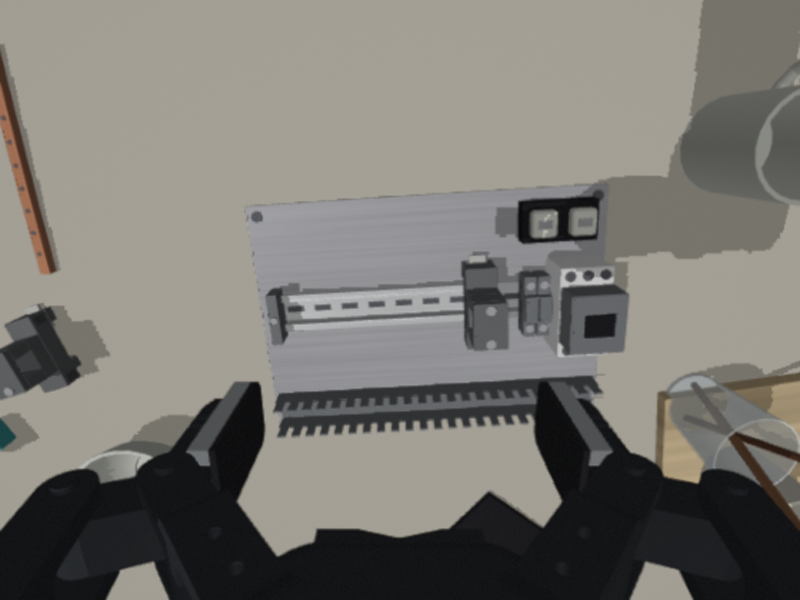

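The wrist view shows the rail at (290..462, 290..330), the fixed support at (485,320), and the terminals at (535,305). The end bracket is at (277,317). Next I fit the rail, the fixed support and the depth bias.

```bash
python3 - <<'E'
from h import *
C=cloud('wrist')
for u,v in [(300,120),(150,130),(350,240),(600,235)]: print('flat',C[int(v*.7),int(u*.7)].round(4))
reg=np.zeros(C.shape[:2],bool); reg[int(270*.7):int(350*.7),int(292*.7):int(458*.7)]=1
z=C[...,2]
print(np.histogram(z[reg],bins=np.arange(-.005,.03,.002)))
m=reg&(z>.0125)&(z<.026)
P=C[m]; (c,s,a)=cv2.minAreaRect((P[:,:2]*1000).astype(np.float32)); print('rail rect',c,s,a,np.median(P[:,2]))
# edges per column
E1=[];E2=[]
for u in range(int(295*.7),int(455*.7),3):
    col=C[:,u][m[:,u]]
    if len(col)>8: E1.append(col[np.argmin(col[:,0])]);E2.append(col[np.argmax(col[:,0])])
for E in (E1,E2):
    E=np.array(E);p=np.polyfit(E[:,1],E[:,0],1);print('edge x=',p,'slope deg',np.degrees(np.arctan(p[0])))
# fixed support top
reg[:]=0;reg[int(250*.7):int(360*.7),int(455*.7):int(515*.7)]=1
for lo,hi in ((.074,.09),(.04,.09)):
    k=reg&(z>lo)&(z<hi);Q=C[k];print('fixed',cv2.minAreaRect((Q[:,:2]*1000).astype(np.float32)),np.median(Q[:,2]),len(Q),np.percentile(Q,[2,98],axis=0))
# loose here
reg[:]=0;reg[int(290*.7):int(410*.7),0:int(85*.7)]=1
k=reg&(z>.03)&(z<.09);Q=C[k];print('loose',cv2.minAreaRect((Q[:,:2]*1000).astype(np.float32)),Q.max(0))
# panel top
reg[:]=0;reg[int(190*.7):int(260*.7),int(270*.7):int(480*.7)]=1;print('panel z',np.median(z[reg]))
cr=load('wrist')['im'][170:270,180:380];cv2.imwrite('pics/rail.png',cv2.resize(cr,(800,400),interpolation=cv2.INTER_CUBIC))
E
```

```text
flat [ 0.3984 -0.002   0.0018]
flat [ 4.062e-01 -1.348e-01  2.000e-04]
flat [0.5029 0.0375 0.0039]
flat [0.4962 0.2698 0.004 ]
(array([   0,    0,   31, 1763, 2120, 1000,   72,   57,   71,   61,  204,
        864,  106,    0,    0,    0,    0]), array([-0.005, -0.003, -0.001,  0.001,  0.003,  0.005,  0.007,  0.009,
        0.011,  0.013,  0.015,  0.017,  0.019,  0.021,  0.023,  0.025,
        0.027,  0.029]))
rail rect (564.0665893554688, 59.36913299560547) (35.75098419189453, 156.9612274169922) 3.6942663192749023 0.017809197967384505
edge x= [-0.06927042  0.55103735] slope deg -3.9625726748686048
edge x= [-0.06711528  0.58497537] slope deg -3.8396639325367814
fixed ((557.3365478515625, 157.3696746826172), (40.618473052978516, 27.71609115600586), 4.257750988006592) 0.08199811298428375 858 [[0.53722795 0.14364465 0.07599183]
 [0.57645228 0.17085138 0.08391224]]
fixed ((555.82666015625, 157.5616455078125), (69.3104019165039, 28.2015380859375), 3.7371137142181396) 0.08150312461043488 1210 [[0.53417645 0.14290422 0.04037041]
 [0.5764047  0.17056854 0.08373873]]
loose ((609.1438598632812, -260.73089599609375), (74.70113372802734, 28.9849910736084), 16.909677505493164) [ 0.64814753 -0.23770325  0.07551307]
panel z nan
```

View pics/rail.png

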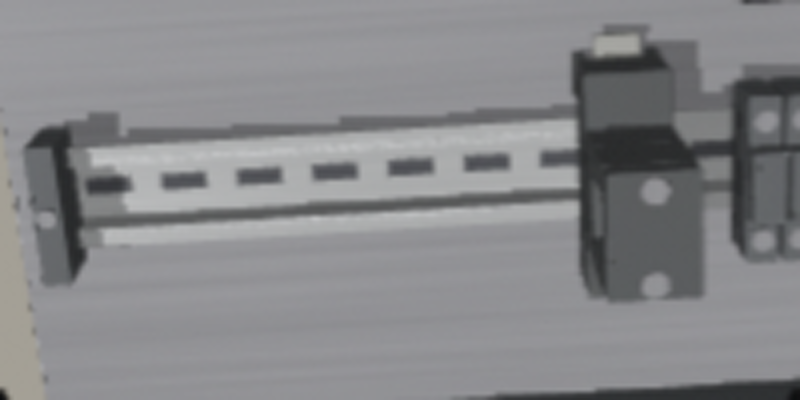

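Rail: x = 0.568 − 0.068·y, yaw +3.9°. The fixed support is at (0.557, 0.157) and agrees with the rail fit. Target for the loose one is (0.564, 0.058). Now I move over the loose support.

```bash
python3 -m jog '[{"dx":83,"dy":-338,"dz":-100,"rx":0,"ry":0,"rz":17},{"dx":83,"dy":-338,"dz":-100,"rx":0,"ry":0,"rz":17},{"dx":83,"dy":-338,"dz":-100,"rx":0,"ry":0,"rz":17},{"dx":83,"dy":-338,"dz":-100,"rx":0,"ry":0,"rz":17},{"dx":83,"dy":-338,"dz":-100,"rx":0,"ry":0,"rz":17},{"dx":83,"dy":-338,"dz":-100,"rx":0,"ry":0,"rz":17},{"dx":83,"dy":-338,"dz":-100,"rx":0,"ry":0,"rz":17},{"dx":83,"dy":-338,"dz":-100,"rx":0,"ry":0,"rz":17},{"dx":83,"dy":-338,"dz":-100,"rx":0,"ry":0,"rz":17}]' 0 40
python3 - <<'E'
from h import *
a,d=grab('wrist'); cv2.imwrite('pics/w3.png',cv2.resize(a,(800,600),interpolation=cv2.INTER_CUBIC))
C=cloud('wrist');z=C[...,2];x=C[...,0];y=C[...,1]
near=(abs(x-.609)<.06)&(abs(y+.263)<.05)
for lo,hi in ((.06,.09),(.03,.09)):
    Q=C[near&(z>lo)&(z<hi)];print(cv2.minAreaRect((Q[:,:2]*1000).astype(np.float32)),len(Q),np.median(Q[:,2]))
k=near&(z>.06)
ys,xs=np.nonzero(k);print('px',xs.mean()/.7,ys.mean()/.7)
s=ctrl.observe();print(s['tool_pos'],s['tcp_rot'],s['joint_positions'])
E
```

```text
time: 2.82
tool_pos: [0.5823, -0.2542, 0.2029]
tcp_rot: [-0.472, 3.104, 0.002]
contact_force: [0.0, 0.6, -0.4]
grip_width: 0.0851
grasp_force: 0.0
((609.46435546875, -262.6225280761719), (40.29571533203125, 27.81732940673828), 18.284317016601562) 1563 0.07294616753244637
((609.0764770507812, -262.6123046875), (73.80264282226562, 28.04405975341797), 17.990686416625977) 2105 0.07256955093199907
px 352.5338978003653 518.0939807829748
[ 0.58222453 -0.25441924  0.20308215] [-4.71969446e-01  3.10418605e+00  1.40020596e-03] [ 0.08520815  0.53688808  0.48010489  1.33315753 -0.24758656  1.32914774
  2.43874758]
```

View pics/w3.png

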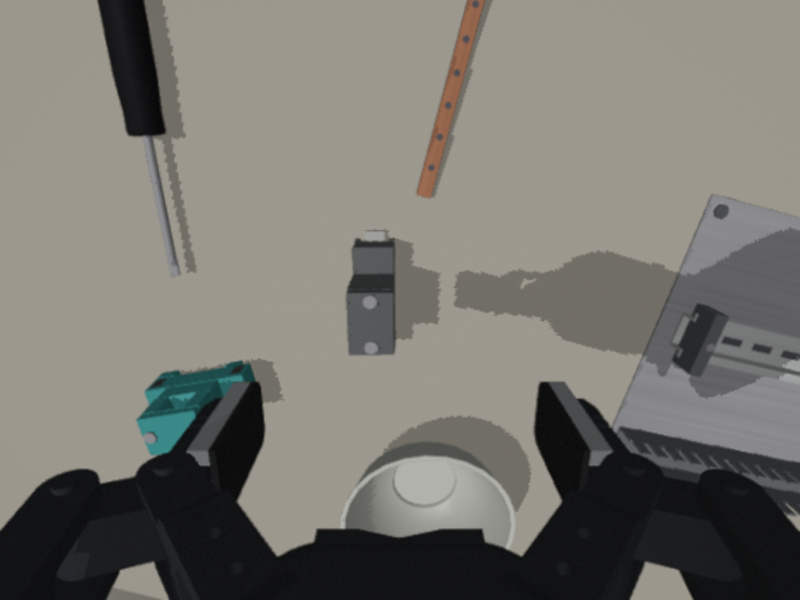

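The picture shows the support at (370,300), tab toward the robot, and clear of the turquoise one at (200,400) and the bowl. Measured pose is (0.609, -0.2626), yaw 18.1°. I go down and grip.

```bash
python3 -m jog '[{"dx":27,"dy":-8.3,"dz":-40,"rx":0,"ry":0,"rz":0.8},{"dx":27,"dy":-8.3,"dz":-80,"rx":0,"ry":0,"rz":0.8},{"dx":27,"dy":-8.3,"dz":-120,"rx":0,"ry":0,"rz":0.8},{"dx":27,"dy":-8.3,"dz":-155,"rx":0,"ry":0,"rz":0.8},{"dx":27,"dy":-8.3,"dz":-175,"rx":0,"ry":0,"rz":0.8},{"dx":27,"dy":-8.3,"dz":-175,"rx":0,"ry":0,"rz":0.8},{"dx":27,"dy":-8.3,"dz":-175,"rx":0,"ry":0,"rz":0.8}]' 110 80
python3 -m jog '[{"dx":0,"dy":0,"dz":0,"rx":0,"ry":0,"rz":0},{"dx":0,"dy":0,"dz":0,"rx":0,"ry":0,"rz":0},{"dx":0,"dy":0,"dz":0,"rx":0,"ry":0,"rz":0},{"dx":0,"dy":0,"dz":0,"rx":0,"ry":0,"rz":0},{"dx":0,"dy":0,"dz":0,"rx":0,"ry":0,"rz":0},{"dx":0,"dy":0,"dz":0,"rx":0,"ry":0,"rz":0}]' 255 80
```

```text
time: 3.75
tool_pos: [0.6097, -0.2657, 0.0293]
tcp_rot: [-0.488, 3.1, -0.003]
contact_force: [-0.4, -0.5, 1.1]
grip_width: 0.0483
grasp_force: 0.0
time: 4.5
tool_pos: [0.6096, -0.2658, 0.0295]
tcp_rot: [-0.488, 3.1, -0.002]
contact_force: [-0.1, 0.1, 6.5]
grip_width: 0.027
grasp_force: 78.9
```

```bash
python3 -m jog '[{"dx":0,"dy":0,"dz":30,"rx":0,"ry":0,"rz":0},{"dx":0,"dy":0,"dz":90,"rx":0,"ry":0,"rz":0},{"dx":-10,"dy":40,"dz":140,"rx":0,"ry":0,"rz":-10},{"dx":-30,"dy":324,"dz":140,"rx":0,"ry":0,"rz":-14},{"dx":-30,"dy":324,"dz":140,"rx":0,"ry":0,"rz":-14},{"dx":-30,"dy":324,"dz":140,"rx":0,"ry":0,"rz":-14},{"dx":-30,"dy":324,"dz":140,"rx":0,"ry":0,"rz":-14},{"dx":-30,"dy":324,"dz":140,"rx":0,"ry":0,"rz":-14},{"dx":-30,"dy":324,"dz":140,"rx":0,"ry":0,"rz":-14},{"dx":-30,"dy":324,"dz":140,"rx":0,"ry":0,"rz":-14},{"dx":-30,"dy":324,"dz":140,"rx":0,"ry":0,"rz":-14}]'
python3 - <<'E'
from h import *
a,d=grab('wrist'); cv2.imwrite('pics/w4.png',cv2.resize(a,(800,600),interpolation=cv2.INTER_CUBIC))
grab('scene');grab('top')
s=ctrl.observe();B=R.from_rotvec(s['tcp_rot'])
y=B.as_matrix()[:,1];print(s['tool_pos'],'tool y ang',np.degrees(np.arctan2(y[1],y[0])),B.as_matrix()[:,2],s['contact_force'])
C=cloud('wrist')
# held object in tool coords
T=(C.reshape(-1,3)-s['tool_pos'])@B.as_matrix()
k=(abs(T[:,0])<.045)&(abs(T[:,1])<.0135)&(T[:,2]>-.06)&(T[:,2]<.05)
Q=T[k];print(len(Q),np.percentile(Q,[1,50,99],axis=0).round(4))
E
```

```text
time: 5.88
tool_pos: [0.5783, 0.0562, 0.1674]
tcp_rot: [-0.1, 3.14, -0.002]
contact_force: [-0.1, -0.7, -2.0]
grip_width: 0.0265
grasp_force: 78.5
[0.57835195 0.05711051 0.16735188] tool y ang 93.72204349759755 [ 1.05507879e-04 -4.54123540e-04 -9.99999891e-01] [ 0.77158703  0.38250964 -0.88243699]
14003 [[-0.0076 -0.0132 -0.0564]
 [ 0.0186  0.     -0.0359]
 [ 0.0413  0.0132  0.0235]]
```

View pics/w4.png

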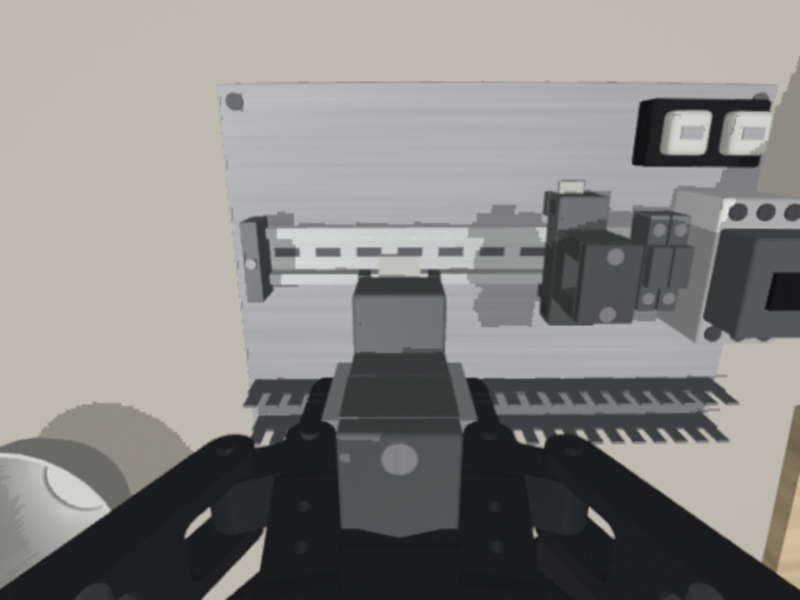

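Held support shows at (400,400), square and centred, with the rail behind at (270..545, 230..285). I measure the held support and rail in this one image.

```bash
python3 - <<'E'
from h import *
s=ctrl.observe();M=R.from_rotvec(s['tcp_rot']).as_matrix();p=s['tool_pos']
C=cloud('wrist')
def fit(u0,u1,v0,v1,nm):
    Q=C[int(v0*.7):int(v1*.7),int(u0*.7):int(u1*.7)].reshape(-1,3);Q=Q[~np.isnan(Q[:,0])]
    T=(Q-p)@M; c=np.median(T,0); q=T-c; q=q[np.linalg.norm(q,axis=1)<.04]; n=np.linalg.svd(q-q.mean(0))[2][2]; n*=-np.sign(n[2]); print(nm,'tool',c.round(4),'n',n.round(3))
fit(365,435,300,345,'shelf -x front face?'); fit(350,455,370,412,'topfront'); fit(350,380,445,500,'top')
# rail edges in world
z=C[...,2]; m=np.zeros(z.shape,bool); m[int(215*.7):int(295*.7),int(275*.7):int(345*.7)]=1; m[int(215*.7):int(295*.7),int(455*.7):int(470*.7)]=1
m&=(z>.012)&(z<.025);P=C[m];print('rail z',np.median(P[:,2]))
yaw=np.radians(3.9);X=np.array([np.cos(yaw),np.sin(yaw)])
r=P[:,:2]@X;print('rail across', np.percentile(r,[.5,1,50,99,99.5]), 'TCP across',p[:2]@X)
for lo,hi in((275,345),):
  E1=[];E2=[]
  for u in range(int(lo*.7),int(hi*.7)):
    c=C[:,u][m[:,u]]
    if len(c)>5:E1.append(c[np.argmin(c[:,0]),:2]@X);E2.append(c[np.argmax(c[:,0]),:2]@X)
  print(np.median(E1),np.median(E2))
print('predicted from first',(0.5641*X[0]+.0576*X[1]))
# held -x end in tool x
T=(C-p)@M
k=(abs(T[...,1])<.012)&(T[...,2]<.03)&(T[...,2]>-.03)&(T[...,0]>.02)
h=T[k];print('heldx',np.percentile(h[:,0],[50,90,98,99.8]))
for z0 in np.arange(-.03,.03,.006):
    hh=h[(h[:,2]>z0)&(h[:,2]<z0+.006)]
    if len(hh):print(z0.round(3),len(hh),hh[:,0].max().round(4),np.median(hh[:,0]).round(4))
E
```

```text
shelf -x front face? tool [ 0.0284 -0.0003 -0.0006] n [-0.003 -0.001 -1.   ]
topfront tool [ 0.0188  0.0001 -0.0245] n [-0.999 -0.013 -0.044]
top tool [ 0.0091 -0.0081 -0.0436] n [-0.02   0.019 -1.   ]
rail z 0.017868648521883718
rail across [0.54925704 0.54932183 0.57801205 0.5843524  0.58440975] TCP across 0.5808970355563562
0.5493981000864171 0.5840978851122176
predicted from first 0.5667113824334832
heldx [0.03332253 0.03800994 0.04255367 0.04306998]
-0.006 1778 0.0372 0.0285
-0.0 579 0.0374 0.0352
0.006 205 0.0373 0.0369
0.012 193 0.0374 0.0369
0.018 458 0.0432 0.039
0.024 77 0.0431 0.0396
```

```bash
python3 -m jog '[{"dx":0,"dy":0,"dz":-30,"rx":-0.6,"ry":8.6,"rz":0.2},{"dx":-1,"dy":0,"dz":-60,"rx":-1.2,"ry":17.2,"rz":0.2},{"dx":-1,"dy":0,"dz":-96,"rx":-1.2,"ry":17.2,"rz":0.2},{"dx":-1,"dy":0,"dz":-96,"rx":-1.2,"ry":17.2,"rz":0.2},{"dx":-1,"dy":0,"dz":-96,"rx":-1.2,"ry":17.2,"rz":0.2},{"dx":-1,"dy":0,"dz":-96,"rx":-1.2,"ry":17.2,"rz":0.2}]'
cat > st.py <<'E'
from h import *
s=ctrl.observe();M=R.from_rotvec(s['tcp_rot']).as_matrix();p=s['tool_pos']
yaw=np.radians(3.9);X=np.array([np.cos(yaw),np.sin(yaw),0]);Y=np.array([-np.sin(yaw),np.cos(yaw),0]);Z=np.array([0,0,1.])
# support axes
A=np.stack([-M[:,0],M[:,1],-M[:,2]],1)
seat=p+A@np.array([.0007,0,-.0205]); hook=seat+A@np.array([.015,0,-.0046])
o=np.array([.56675*X[0],.56675*X[1],.018]); f=lambda q:np.array([(q-o)@X,(q-o)@Y,(q-o)@Z])*1000
print('t',s['time'],'TCP',f(p).round(2),'seat',f(seat).round(2),'hook',f(hook).round(2),'tilt',np.degrees(np.arctan2(-A[:,0]@Z,A[:,0]@X)).round(2),'yaw err',np.degrees(np.arcsin(A[:,1]@X)).round(2),'roll',np.degrees(A[:,1]@Z).round(2),'F',(np.array([X,Y,Z])@s['contact_force']).round(1),'grip',s['grip_width'].round(4))
E
python3 st.py
```

```text
time: 6.78
tool_pos: [0.5786, 0.0586, 0.074]
tcp_rot: [0.101, -2.844, 0.015]
contact_force: [0.3, -0.1, -1.4]
grip_width: 0.0269
grasp_force: 78.5Traceback (most recent call last):
  File "st.py", line 8, in <module>
    print('t',s['time'],'TCP',f(p).round(2),'seat',f(seat).round(2),'hook',f(hook).round(2),'tilt',np.degrees(np.arctan2(-A[:,0]@Z,A[:,0]@X)).round(2),'yaw err',np.degrees(np.arcsin(A[:,1]@X)).round(2),'roll',np.degrees(A[:,1]@Z).round(2),'F',(np.array([X,Y,Z])@s['contact_force']).round(1),'grip',s['grip_width'].round(4))
                                                                                                                                                                                                                                                                                                          ^^^^^^^^^^^^^^^^^^^^^
AttributeError: 'float' object has no attribute 'round'
```

```bash
sed -i "s/s\['grip_width'\].round(4)/round(s['grip_width'],4)/" st.py; python3 st.py
```

```text
t 6.775 TCP [14.53 19.15 55.96] seat [ 9.22 19.14 36.15] hook [22.23 19.18 27.37] tilt 16.96 yaw err -0.17 roll 0.02 F [ 0.2 -0.1 -1.4] grip 0.0269
```

```bash
python3 -m jog '[{"dx":-1.4,"dy":0,"dz":-12,"rx":0,"ry":0,"rz":0},{"dx":-1.4,"dy":0,"dz":-24,"rx":0,"ry":0,"rz":0},{"dx":-1.4,"dy":0,"dz":-29,"rx":0,"ry":0,"rz":0},{"dx":-1.4,"dy":0,"dz":-32,"rx":0,"ry":0,"rz":0},{"dx":-1.4,"dy":0,"dz":-32,"rx":0,"ry":0,"rz":0}]'; python3 st.py; python3 -c "
from h import *
a,d=grab('wrist');b,d=grab('scene')
P=proj('scene',[[.564,.058,.04]])[0];print(P)
u,v=P.astype(int);cr=b[v-45:v+45,u-60:u+60]
cv2.imwrite('pics/i1.png',np.hstack([cv2.resize(a,(400,300)),cv2.resize(cr,(400,300),interpolation=cv2.INTER_CUBIC)]))"; python3 st.py
```

```text
time: 7.4
tool_pos: [0.575, 0.0589, 0.0414]
tcp_rot: [0.101, -2.837, 0.014]
contact_force: [-2.7, 0.1, 9.9]
grip_width: 0.0271
grasp_force: 79.9
t 7.4 TCP [10.96 19.64 23.38] seat [ 5.51 19.64  3.6 ] hook [18.45 19.69 -5.27] tilt 17.37 yaw err -0.18 roll 0.04 F [-2.7  0.3  9.9] grip 0.0271
[315.67840443 213.92413682]
t 7.5 TCP [10.96 19.65 23.39] seat [ 5.5  19.64  3.62] hook [18.45 19.69 -5.25] tilt 17.37 yaw err -0.17 roll 0.05 F [-3.1  1.3  9.8] grip 0.0272
```

View pics/i1.png

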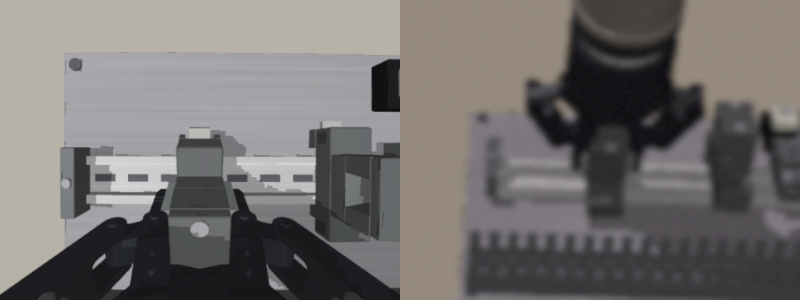

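The close view shows the support straddling the rail. There is a contact of about 11 N up, so I check whether it slipped in the grip and where the contact acts.

```bash
cat > held.py <<'E'
from h import *
s=ctrl.observe();M=R.from_rotvec(s['tcp_rot']).as_matrix();p=s['tool_pos'];grab('wrist')
C=cloud('wrist');T=(C-p)@M
k=(abs(T[...,1])<.011)&(T[...,2]<.035)&(T[...,2]>-.055)&(T[...,0]>-.01)&(T[...,0]<.05);h=T[k]
t=h[(h[:,2]<-.04)];print('top z med',np.median(t[:,2]),'slope',np.polyfit(t[:,0],t[:,2],1)[0],len(t))
b=h[(h[:,0]>.023)&(h[:,0]<.035)&(abs(h[:,2])<.006)];print('shelf z',np.median(b[:,2]),'slope',np.polyfit(b[:,0],b[:,2],1)[0],len(b))
e=h[(abs(h[:,2]-.008)<.007)&(h[:,0]>.03)];print('end x',np.percentile(e[:,0],[50,90,98]))
e=h[(h[:,2]>-.038)&(h[:,2]<-.01)&(h[:,0]<.025)];q=np.polyfit(e[:,2],e[:,0],1);print('front x',np.median(e[:,0]),'slope',q[0],len(e))
yaw=np.radians(3.9);X=np.array([np.cos(yaw),np.sin(yaw),0]);Y=np.array([-np.sin(yaw),np.cos(yaw),0])
print('F',s['contact_force'],'tq',s['wrist_torque'],'tq about rail y',s['wrist_torque']@Y)
z=C[...,2];a=C@X;y=C@Y;tc=p@Y
m=(z>.013)&(z<.025)&(abs(a-.567)<.022)&(abs(y-tc)>.03)&(abs(y-tc)<.065)
L=[];N=[]
for u in range(560):
    c=a[:,u][m[:,u]]
    if len(c)>10:
        if np.ptp(c)>.031: L.append(c.max());N.append(c.min())
print('rail near,far',np.median(N) if N else 0,np.median(L) if L else 0,len(L),'z',np.median(z[m]))
E
python3 held.py
```

```text
top z med -0.04345273912528626 slope 0.008146299171170771 5102
shelf z -0.0004874937435755813 slope -0.0019971380971674766 1380
end x [0.03681072 0.0370389  0.03722004]
front x 0.018669542895402853 slope 0.006659564791462693 2338
F [-3.19856549  1.0743447   9.83747449] tq [ 0.03929562  0.8779892  -0.0148549 ] tq about rail y 0.873283315062361
rail near,far 0.549796631690473 0.5843862122349309 118 z 0.017977913147436797
```

Nothing slipped. The seat is resting on the lip's top corner just as the geometry predicts, with the hook tip 1.5 mm short of the lip. I slide in parallel to the seat face, slightly unloaded.

```bash
python3 -m jog '[{"dx":0.2,"dy":0,"dz":0.8,"rx":0,"ry":0,"rz":0},{"dx":-1,"dy":0,"dz":1.1,"rx":0,"ry":0,"rz":0},{"dx":-2,"dy":-0.1,"dz":1.5,"rx":0,"ry":0,"rz":0},{"dx":-3,"dy":-0.2,"dz":1.8,"rx":0,"ry":0,"rz":0},{"dx":-4,"dy":-0.3,"dz":2.1,"rx":0,"ry":0,"rz":0},{"dx":-4,"dy":-0.3,"dz":2.1,"rx":0,"ry":0,"rz":0}]'; python3 st.py;python3 held.py
```

```text
time: 8.3
tool_pos: [0.5735, 0.0585, 0.0419]
tcp_rot: [0.101, -2.843, 0.016]
contact_force: [5.7, 0.3, 3.4]
grip_width: 0.0272
grasp_force: 79.2
t 8.3 TCP [ 9.37 19.36 23.85] seat [ 4.03 19.34  4.05] hook [17.03 19.38 -4.74] tilt 17.02 yaw err -0.19 roll -0.01 F [ 5.7 -0.1  3.4] grip 0.0272
top z med -0.04343648162277498 slope 0.010356770439361255 5096
shelf z -0.0004326145213562369 slope 0.00519582300131155 1375
end x [0.03671908 0.03695186 0.03706251]
front x 0.018673757372397376 slope 0.004546254447931024 2336
F [5.72528807 0.30291211 3.43519646] tq [ 0.13877607 -1.3186699  -0.05883815] tq about rail y -1.325055121690161
rail near,far 0.5496218280113395 0.5844373905438344 117 z 0.01795932639083586
```

Both readings give a friction ratio of about 0.65 on the seat/lip contact, so it is only preload friction with a soft arm. I unload another 1.6 mm along the seat normal and continue.

```bash
python3 -m jog '[{"dx":0.4,"dy":0,"dz":1.5,"rx":0,"ry":0,"rz":0},{"dx":0.4,"dy":0,"dz":1.6,"rx":0,"ry":0,"rz":0},{"dx":0.4,"dy":0,"dz":1.6,"rx":0,"ry":0,"rz":0}]'; python3 st.py
```

```text
time: 8.72
tool_pos: [0.5715, 0.0583, 0.0427]
tcp_rot: [0.101, -2.837, 0.016]
contact_force: [2.5, -0.0, 1.2]
grip_width: 0.0267
grasp_force: 79.0
t 8.725 TCP [ 7.44 19.31 24.66] seat [ 2.   19.29  4.88] hook [14.95 19.32 -3.98] tilt 17.34 yaw err -0.17 roll -0.01 F [ 2.5 -0.2  1.2] grip 0.0267
```

```bash
python3 -m jog '[{"dx":-0.7,"dy":0,"dz":0.8,"rx":0,"ry":0,"rz":0},{"dx":-1.2,"dy":0,"dz":0.9,"rx":0,"ry":0,"rz":0},{"dx":-1.2,"dy":0,"dz":0.9,"rx":0,"ry":0,"rz":0}]'; python3 st.py
```

```text
time: 9.1
tool_pos: [0.5703, 0.0583, 0.0433]
tcp_rot: [0.101, -2.837, 0.016]
contact_force: [1.9, 0.2, -2.8]
grip_width: 0.0268
grasp_force: 78.7
t 9.1 TCP [ 6.15 19.4  25.29] seat [ 0.71 19.38  5.51] hook [13.65 19.42 -3.35] tilt 17.34 yaw err -0.16 roll -0.01 F [ 1.9  0.1 -2.8] grip 0.0268
```

Hook is in (step 1 met: hook x 13.7, z -3.4, tilt 17°). Now I tilt down about the lip.

```bash
python3 -m jog '[{"dx":-1.4,"dy":-0.1,"dz":-0.9,"rx":0.25,"ry":-3.8,"rz":0},{"dx":-2.9,"dy":-0.2,"dz":-1.7,"rx":0.5,"ry":-7.3,"rz":0},{"dx":-4,"dy":-0.3,"dz":-2.6,"rx":0.7,"ry":-9.8,"rz":0},{"dx":-4.9,"dy":-0.3,"dz":-3.2,"rx":0.85,"ry":-12.3,"rz":0},{"dx":-4.9,"dy":-0.3,"dz":-3.2,"rx":0.85,"ry":-12.3,"rz":0}]'; python3 st.py; python3 -m jog '[{"dx":-1.1,"dy":-0.1,"dz":-0.9,"rx":0.2,"ry":-3,"rz":0},{"dx":-2,"dy":-0.1,"dz":-2.5,"rx":0.36,"ry":-5.2,"rz":0},{"dx":-2,"dy":-0.1,"dz":-3,"rx":0.36,"ry":-5.2,"rz":0}]'; python3 st.py
```

```text
time: 9.72
tool_pos: [0.5649, 0.0581, 0.0413]
tcp_rot: [0.108, -3.052, 0.005]
contact_force: [-1.5, -1.5, 4.5]
grip_width: 0.027
grasp_force: 79.4
t 9.725 TCP [ 0.82 19.52 23.3 ] seat [-0.28 19.51  2.82] hook [14.27 19.55 -3.07] tilt 5.02 yaw err -0.16 roll -0.0 F [-1.6 -1.4  4.5] grip 0.027
time: 10.1
tool_pos: [0.5628, 0.0579, 0.0384]
tcp_rot: [-0.111, 3.137, 0.0]
contact_force: [-4.3, -1.0, 9.3]
grip_width: 0.0266
grasp_force: 81.2
t 10.1 TCP [-1.31 19.47 20.41] seat [-0.56 19.47 -0.09] hook [14.45 19.51 -4.65] tilt -0.12 yaw err -0.16 roll -0.0 F [-4.4 -0.8  9.3] grip 0.0266
```

```bash
python3 -m jog '[{"dx":0,"dy":0,"dz":-3,"rx":0.1,"ry":-1.5,"rz":0},{"dx":0.5,"dy":0,"dz":-3,"rx":0.1,"ry":-1.5,"rz":0},{"dx":0.5,"dy":0,"dz":-3,"rx":0.1,"ry":-1.5,"rz":0}]'; python3 st.py; python3 held.py
```

```text
time: 10.48
tool_pos: [0.5627, 0.0579, 0.0384]
tcp_rot: [-0.111, 3.114, 0.004]
contact_force: [-12.1, -1.2, 28.5]
grip_width: 0.0271
grasp_force: 84.0
t 10.475 TCP [-1.43 19.47 20.45] seat [-0.21 19.51 -0.03] hook [14.9  19.56 -4.24] tilt -1.46 yaw err -0.17 roll 0.09 F [-12.2  -0.4  28.5] grip 0.0271
top z med -0.043700902213035 slope 0.007300736607031667 5091
shelf z -0.0009610155597257276 slope -0.02337419653864786 1360
end x [0.03702247 0.0372334  0.03739402]
front x 0.01862206713769182 slope 0.011871284011391973 2363
F [-12.14113736  -1.23331789  28.53727641] tq [-0.20876276  3.0220126   0.01752865] tq about rail y 3.029213520174337
rail near,far 0.5494354544296981 0.584551441112928 113 z 0.017874253517963026
```

Fully seated: 28 N with no further travel. I unload, open and rise.

```bash
python3 -m jog '[{"dx":0.5,"dy":0,"dz":4.5,"rx":-0.1,"ry":1.5,"rz":0},{"dx":0.5,"dy":0,"dz":5.2,"rx":-0.1,"ry":1.5,"rz":0}]'; python3 st.py; python3 -m jog '[{"dx":0,"dy":0,"dz":0,"rx":0,"ry":0,"rz":0},{"dx":0,"dy":0,"dz":0,"rx":0,"ry":0,"rz":0},{"dx":0,"dy":0,"dz":0,"rx":0,"ry":0,"rz":0},{"dx":0,"dy":0,"dz":0,"rx":0,"ry":0,"rz":0},{"dx":0,"dy":0,"dz":30,"rx":0,"ry":0,"rz":0},{"dx":-10,"dy":0,"dz":90,"rx":0,"ry":0,"rz":0},{"dx":-30,"dy":0,"dz":120,"rx":0,"ry":0,"rz":0},{"dx":-50,"dy":0,"dz":120,"rx":0,"ry":0,"rz":0},{"dx":-50,"dy":0,"dz":120,"rx":0,"ry":0,"rz":0}]' 110
python3 - <<'E'
from h import *
a,d=grab('wrist')
cv2.imwrite('pics/w5.png',cv2.resize(a,(800,600),interpolation=cv2.INTER_CUBIC))
C=cloud('wrist');z=C[...,2]
yaw=np.radians(3.9);X=np.array([np.cos(yaw),np.sin(yaw),0]);Y=np.array([-np.sin(yaw),np.cos(yaw),0])
a=C@X-.5668;y=C@Y
for nm,y0 in(('loose',.0193+.0),('fixed',.119)):
    m=(abs(a)<.045)&(abs(y-y0)<.025)
    if nm=='fixed' and m.sum()==0:continue
    t=C[m&(z>.074)&(z<.09)];print(nm,'top',len(t),'z',np.median(t[:,2]),'across',np.percentile(t@X-.5668,[1,99]),'along',np.percentile(t@Y,[1,99]),'slope',np.polyfit(t@X,t[:,2],1)[0])
    s=C[m&(z>.045)&(z<.062)&(a<-.02)];print(' shelf z',np.median(s[:,2]),'slope',np.polyfit(s@X,s[:,2],1)[0],'end',(s@X-.5668).min())
    q=C[m&(z>.018)&(z<.04)&(a<-.03)];print(' tab min across',np.percentile(q@X-.5668,[0,2,10]),len(q))
E
python3 st.py
```

```text
time: 10.78
tool_pos: [0.5634, 0.058, 0.0386]
tcp_rot: [0.112, -3.14, 0.001]
contact_force: [-0.9, 0.0, -4.3]
grip_width: 0.0268
grasp_force: 80.3
t 10.775 TCP [-0.76 19.51 20.57] seat [-0.06 19.5   0.07] hook [14.94 19.54 -4.53] tilt 0.0 yaw err -0.18 roll -0.05 F [-0.9  0.1 -4.3] grip 0.0268
time: 11.9
tool_pos: [0.5143, 0.0582, 0.1604]
tcp_rot: [-0.112, 3.134, 0.001]
contact_force: [-0.1, 0.5, -0.7]
grip_width: 0.0487
grasp_force: 0.0
loose top 2039 z 0.08201500264418723 across [-0.02018325  0.01966118] along [0.00671815 0.03408949] slope 0.043387707673789334
 shelf z 0.05267469914713169 slope 4.160685572193177 end -0.020738894802891372
 tab min across [-0.03864007 -0.03816968 -0.03797806] 530
fixed top 2094 z 0.08197852820724065 across [-0.01997618  0.01877829] along [0.10468676 0.13246952] slope 0.04018417356416908
 shelf z 0.05301490357889285 slope -4.7895505806723895 end -0.020398273014025636
 tab min across [-0.03831542 -0.0381063  -0.03787173] 590
t 11.95 TCP [-48.9   23.09 142.12] seat [-48.08  23.09 121.63] hook [-33.05  23.14 117.12] tilt -0.34 yaw err -0.19 roll -0.0 F [ 0.9  0.2 -0.2] grip 0.0488
```

View pics/w5.png

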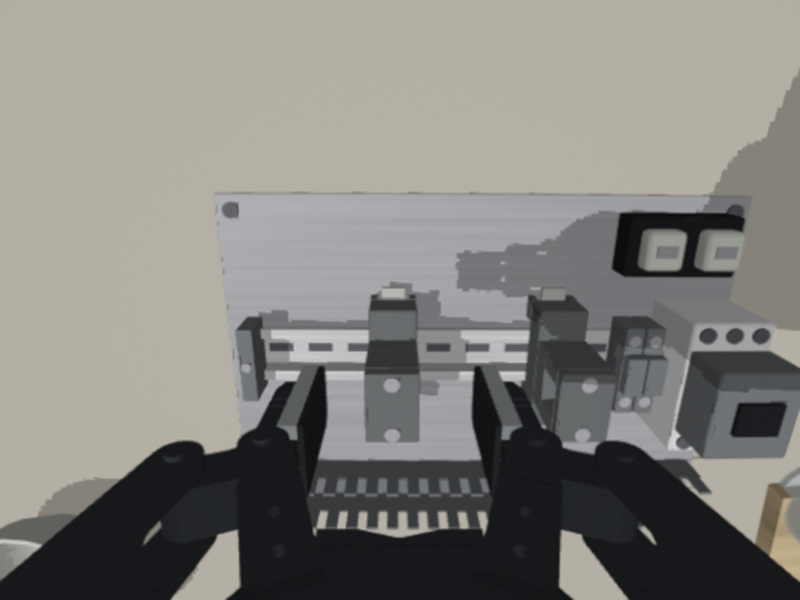

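Home: the loose support matches the fixed one in height and position across the rail, at 98 mm spacing. The picture shows it at (392,380) with the fixed one at (575,380), tabs alike. Next, the bar.

```bash
python3 -m jog '[{"dx":-45,"dy":-313,"dz":10,"rx":0,"ry":0,"rz":-1.2},{"dx":-45,"dy":-313,"dz":10,"rx":0,"ry":0,"rz":-1.2},{"dx":-45,"dy":-313,"dz":10,"rx":0,"ry":0,"rz":-1.2},{"dx":-45,"dy":-313,"dz":10,"rx":0,"ry":0,"rz":-1.2},{"dx":-45,"dy":-313,"dz":10,"rx":0,"ry":0,"rz":-1.2},{"dx":-45,"dy":-313,"dz":10,"rx":0,"ry":0,"rz":-1.2},{"dx":-45,"dy":-313,"dz":10,"rx":0,"ry":0,"rz":-1.2},{"dx":-45,"dy":-313,"dz":10,"rx":0,"ry":0,"rz":-1.2}]' 110
cat > bar.py <<'E'
from h import *
im,d=grab('wrist');C=cloud('wrist')
m=(im[...,2].astype(int)-im[...,0]>50)&(d>0)
n,l,st,ce=cv2.connectedComponentsWithStats(m.astype(np.uint8));i=1+np.argmax(st[1:,4]);m=l==i
P=C[m];c=P.mean(0);V=np.linalg.svd(P-c,full_matrices=False)[2];v=V[0]
t=(P-c)@v;print(st[i],'c',c.round(4),'dir',v.round(4),'yaw',np.degrees(np.arctan2(v[1],v[0])),'ends',(c+v*t.min()).round(4),(c+v*t.max()).round(4),'len',np.ptp(t))
s=ctrl.observe();M=R.from_rotvec(s['tcp_rot']).as_matrix();print(s['tool_pos'],np.degrees(np.arctan2(M[1,1],M[0,1])),s['joint_positions'])
top=P[P[:,2]>np.percentile(P[:,2],40)]
for n_ in('ends',):
  for e in (c+v*t.min(),c+v*t.max()): print('tool',((e-s['tool_pos'])@M).round(4))
print('tool centre',((c-s['tool_pos'])@M).round(4),'tooldir',(v@M).round(4))
E
python3 bar.py
```

```text
time: 12.95
tool_pos: [0.4711, -0.2529, 0.1693]
tcp_rot: [-0.084, 3.136, 0.001]
contact_force: [0.5, 1.2, -0.5]
grip_width: 0.0487
grasp_force: 0.0
[ 272   25   12  229 2218] c [ 0.4235 -0.2564  0.01  ] dir [0.9987 0.0512 0.    ] yaw 2.935226711263619 ends [ 0.3354 -0.2609  0.01  ] [ 0.5342 -0.2507  0.01  ] len 0.19905362691920914
[ 0.47110821 -0.25279097  0.16941027] 93.08466941427453 [-0.03280202  0.37476171  0.65190087  1.6903898  -0.24874745  1.15608863
  2.3105554 ]
tool [ 0.1367 -0.0009  0.1587]
tool [-0.0623 -0.0014  0.1597]
tool centre [ 0.0485 -0.0011  0.1592] tooldir [-1.     -0.0026  0.0049]
```

```bash
python3 -m jog '[{"dx":33,"dy":0.6,"dz":-50,"rx":0,"ry":0,"rz":-0.1},{"dx":33,"dy":0.6,"dz":-100,"rx":0,"ry":0,"rz":-0.1},{"dx":33,"dy":0.6,"dz":-140,"rx":0,"ry":0,"rz":-0.1},{"dx":33,"dy":0.6,"dz":-154,"rx":0,"ry":0,"rz":-0.1},{"dx":33,"dy":0.6,"dz":-154,"rx":0,"ry":0,"rz":-0.1},{"dx":33,"dy":0.6,"dz":-154,"rx":0,"ry":0,"rz":-0.1}]' 110
```

```text
time: 13.75
tool_pos: [0.5048, -0.255, 0.0178]
tcp_rot: [-0.077, 3.132, -0.003]
contact_force: [1.1, 1.9, 0.5]
grip_width: 0.0486
grasp_force: 0.0
```

```bash
python3 -m jog '[{"dx":-0.5,"dy":2.5,"dz":-4.5,"rx":0,"ry":0,"rz":0},{"dx":-0.5,"dy":2.5,"dz":-4.5,"rx":0,"ry":0,"rz":0}]' 110; python3 -m jog '[{"dx":0,"dy":0,"dz":0,"rx":0,"ry":0,"rz":0},{"dx":0,"dy":0,"dz":0,"rx":0,"ry":0,"rz":0},{"dx":0,"dy":0,"dz":0,"rx":0,"ry":0,"rz":0},{"dx":0,"dy":0,"dz":0,"rx":0,"ry":0,"rz":0},{"dx":0,"dy":0,"dz":0,"rx":0,"ry":0,"rz":0},{"dx":0,"dy":0,"dz":0,"rx":0,"ry":0,"rz":0}]' 255 110
```

```text
time: 14.0
tool_pos: [0.503, -0.2514, 0.0119]
tcp_rot: [-0.077, 3.134, -0.0]
contact_force: [1.0, 0.0, 0.7]
grip_width: 0.0485
grasp_force: 0.0
time: 14.75
tool_pos: [0.5029, -0.2523, 0.012]
tcp_rot: [-0.076, 3.135, -0.002]
contact_force: [-1.6, -0.9, 5.2]
grip_width: 0.0062
grasp_force: 109.9
```

```bash
python3 -m jog '[{"dx":0,"dy":0,"dz":30,"rx":0,"ry":0,"rz":0},{"dx":0,"dy":0,"dz":80,"rx":0,"ry":0,"rz":0},{"dx":10,"dy":10,"dz":120,"rx":0,"ry":0,"rz":-9},{"dx":20,"dy":20,"dz":150,"rx":0,"ry":0,"rz":-18},{"dx":30,"dy":30,"dz":150,"rx":0,"ry":0,"rz":-27},{"dx":40,"dy":40,"dz":150,"rx":0,"ry":0,"rz":-36},{"dx":50,"dy":50,"dz":150,"rx":0,"ry":0,"rz":-45},{"dx":60,"dy":60,"dz":150,"rx":0,"ry":0,"rz":-54},{"dx":70,"dy":70,"dz":150,"rx":0,"ry":0,"rz":-63},{"dx":77,"dy":80,"dz":150,"rx":0,"ry":0,"rz":-72},{"dx":77,"dy":80,"dz":150,"rx":0,"ry":0,"rz":-81},{"dx":77,"dy":80,"dz":150,"rx":0,"ry":0,"rz":-89},{"dx":77,"dy":80,"dz":150,"rx":0,"ry":0,"rz":-89},{"dx":77,"dy":80,"dz":150,"rx":0,"ry":0,"rz":-89}]'; python3 bar.py; python3 -c "
from h import *
cv2.imwrite('pics/w6.png',cv2.resize(load('wrist')['im'],(800,600)))"
```

```text
time: 16.5
tool_pos: [0.5793, -0.1716, 0.1607]
tcp_rot: [2.143, 2.294, -0.007]
contact_force: [-0.3, -0.1, -1.5]
grip_width: 0.0064
grasp_force: 109.1
[ 267    0   25  338 6069] c [ 0.5752 -0.1164  0.1579] dir [ 0.0681 -0.9969 -0.0387] yaw -86.09102794807023 ends [ 0.5712 -0.0581  0.1602] [ 0.5905 -0.3407  0.1492] len 0.2835433452750244
[ 0.57942799 -0.1716945   0.16095336] 3.8542726163262486 [-0.35743266  0.63651777  0.97851035  1.50470499 -0.53451541  1.28676337
  0.74741142]
tool [ 0.1139 -0.0006  0.0002]
tool [-0.1693 -0.0003  0.0126]
tool centre [ 0.0554 -0.0005  0.0028] tooldir [-0.9991  0.001   0.0436]
```

View pics/w6.png

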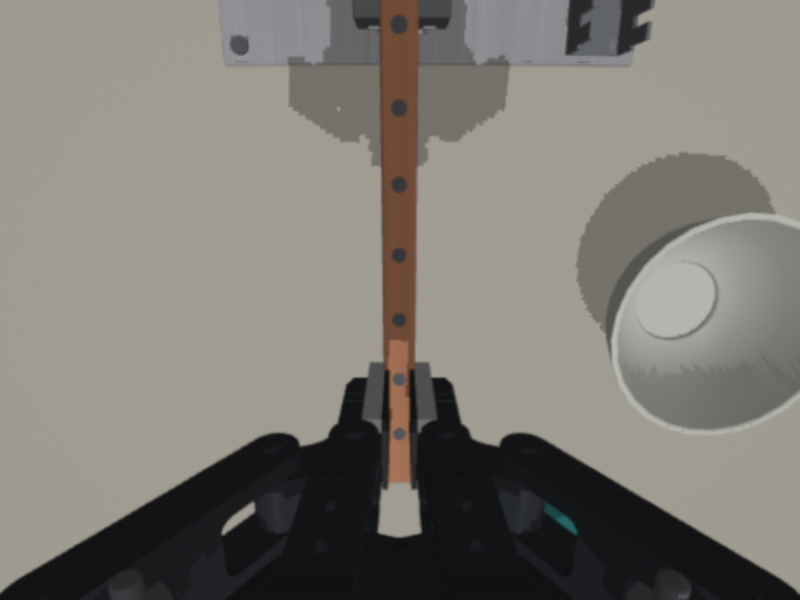

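Bar is held straight at (400, 0..480). I measure its pitch and offset in the hand.

```bash
cat > bh.py <<'E'
from h import *
s=ctrl.observe();M=R.from_rotvec(s['tcp_rot']).as_matrix();p=s['tool_pos']
im,d=grab('wrist');C=cloud('wrist');T=(C-p)@M
m=(im[...,2].astype(int)-im[...,0]>35)&(abs(T[...,1])<.008)&(abs(T[...,2])<.03)&(T[...,0]>-.05)
Q=T[m];print(len(Q),'x range',np.percentile(Q[:,0],[.2,99.8]))
k=Q[:,0]>.02
a=np.polyfit(Q[k,0],Q[k,2],1);b=np.polyfit(Q[k,0],Q[k,1],1)
r=abs(Q[:,2]-np.polyval(a,Q[:,0]))<.002;a=np.polyfit(Q[k&r,0],Q[k&r,2],1)
print('top tool z = %.4f + %.4f x'%(a[1],a[0]),' y= %.4f + %.4f x'%(b[1],b[0]))
yaw=np.radians(3.9);X=np.array([np.cos(yaw),np.sin(yaw),0]);Y=np.array([-np.sin(yaw),np.cos(yaw),0]);o=np.array([.5668,0,0])
def w(x): return p+M@np.array([x,b[1]+b[0]*x,a[1]+a[0]*x+.005])
for x in (0,.10,.17): q=w(x);print('bar centre at hand+%.2f: across %.2f along %.1f z %.2f mm'%(x,(q@X-.5668)*1e3,q@Y*1e3,q[2]*1e3))
print('F rail',np.array([X,Y,[0,0,1]])@s['contact_force'],'t',s['time'])
E
python3 bh.py
```

```text
6648 x range [-0.03014988  0.11365722]
top tool z = 0.0021 + 0.0035 x  y= -0.0004 + -0.0010 x
bar centre at hand+0.00: across -0.80 along -210.7 z 153.90 mm
bar centre at hand+0.10: across -0.83 along -110.7 z 153.06 mm
bar centre at hand+0.17: across -0.84 along -40.7 z 152.48 mm
F rail [-0.87379196  0.44900335 -1.93184113] t 16.55
```

```bash
python3 -m jog '[{"dx":0.8,"dy":0,"dz":-50,"rx":0.5,"ry":0,"rz":0},{"dx":-1,"dy":27,"dz":-80,"rx":0.5,"ry":0,"rz":0},{"dx":-1,"dy":27,"dz":-89,"rx":0.5,"ry":0,"rz":0},{"dx":-1,"dy":27,"dz":-89,"rx":0.5,"ry":0,"rz":0},{"dx":-1,"dy":27,"dz":-89,"rx":0.5,"ry":0,"rz":0}]'; python3 bh.py
```

```text
time: 17.23
tool_pos: [0.5795, -0.1467, 0.074]
tcp_rot: [2.148, 2.292, 0.004]
contact_force: [-0.2, -0.5, -2.5]
grip_width: 0.0062
grasp_force: 109.0
6719 x range [-0.03002718  0.11358714]
top tool z = 0.0021 + 0.0031 x  y= -0.0005 + -0.0017 x
bar centre at hand+0.00: across 0.90 along -185.7 z 66.90 mm
bar centre at hand+0.10: across 1.07 along -85.7 z 66.73 mm
bar centre at hand+0.17: across 1.18 along -15.7 z 66.61 mm
F rail [-0.27277294 -0.52969902 -2.47004221] t 17.225
```

```bash
python3 -m jog '[{"dx":-1,"dy":0,"dz":-1.7,"rx":0,"ry":0,"rz":0},{"dx":-1.7,"dy":10,"dz":-1.7,"rx":0,"ry":0,"rz":0},{"dx":-2.4,"dy":20,"dz":-1.7,"rx":0,"ry":0,"rz":0},{"dx":-3,"dy":30,"dz":-1.7,"rx":0,"ry":0,"rz":0},{"dx":-3.7,"dy":40,"dz":-1.7,"rx":0,"ry":0,"rz":0},{"dx":-3.7,"dy":40,"dz":-1.7,"rx":0,"ry":0,"rz":0}]'; python3 bh.py
```

```text
time: 18.02
tool_pos: [0.5751, -0.1029, 0.0705]
tcp_rot: [-2.142, -2.293, -0.004]
contact_force: [0.2, -0.4, -1.7]
grip_width: 0.0059
grasp_force: 109.0
6731 x range [-0.0301926   0.11361794]
top tool z = 0.0021 + 0.0026 x  y= -0.0005 + -0.0024 x
bar centre at hand+0.00: across -0.49 along -141.8 z 63.34 mm
bar centre at hand+0.10: across -0.76 along -41.8 z 63.53 mm
bar centre at hand+0.17: across -0.94 along 28.2 z 63.67 mm
F rail [ 0.17242377 -0.3726377  -1.70206896] t 18.025
```

```bash
python3 -m jog '[{"dx":0.7,"dy":0,"dz":1.4,"rx":0,"ry":0,"rz":0},{"dx":-0.3,"dy":15,"dz":1.4,"rx":0,"ry":0,"rz":0},{"dx":-1.3,"dy":30,"dz":1.4,"rx":0,"ry":0,"rz":0},{"dx":-2.4,"dy":45,"dz":1.4,"rx":0,"ry":0,"rz":0},{"dx":-3.5,"dy":60,"dz":1.4,"rx":0,"ry":0,"rz":0},{"dx":-3.5,"dy":60,"dz":1.4,"rx":0,"ry":0,"rz":0}]'; python3 bh.py
```

```text
time: 18.82
tool_pos: [0.5715, -0.0421, 0.0718]
tcp_rot: [-2.14, -2.294, -0.005]
contact_force: [0.3, 0.1, -2.7]
grip_width: 0.006
grasp_force: 109.0
4943 x range [-0.03094291  0.0868446 ]
top tool z = 0.0021 + 0.0031 x  y= -0.0004 + -0.0029 x
bar centre at hand+0.00: across 0.05 along -80.8 z 64.68 mm
bar centre at hand+0.10: across -0.38 along 19.2 z 64.86 mm
bar centre at hand+0.17: across -0.69 along 89.2 z 64.98 mm
F rail [ 0.34061566  0.06265541 -2.70365713] t 18.825
```

```bash
python3 -m jog '[{"dx":-0.7,"dy":10,"dz":0,"rx":0,"ry":0,"rz":-0.2},{"dx":-1.4,"dy":20,"dz":0,"rx":0,"ry":0,"rz":-0.2},{"dx":-2.1,"dy":30,"dz":0,"rx":0,"ry":0,"rz":-0.2},{"dx":-2.8,"dy":40,"dz":0,"rx":0,"ry":0,"rz":-0.2},{"dx":-3.5,"dy":50,"dz":0,"rx":0,"ry":0,"rz":-0.2},{"dx":-4,"dy":57,"dz":0,"rx":0,"ry":0,"rz":-0.2},{"dx":-4,"dy":57,"dz":0,"rx":0,"ry":0,"rz":-0.2}]'; python3 bh.py
```

```text
time: 19.75
tool_pos: [0.5675, 0.0131, 0.072]
tcp_rot: [-2.148, -2.289, -0.004]
contact_force: [-0.2, -0.1, -0.8]
grip_width: 0.0061
grasp_force: 109.0
5250 x range [-0.03093457  0.11365644]
top tool z = 0.0021 + 0.0034 x  y= -0.0005 + -0.0025 x
bar centre at hand+0.00: across -0.22 along -25.5 z 64.92 mm
bar centre at hand+0.10: across -0.04 along 74.5 z 64.95 mm
bar centre at hand+0.17: across 0.09 along 144.5 z 64.97 mm
F rail [-0.22164105 -0.03897042 -0.79949242] t 19.75
```

```bash
python3 -m jog '[{"dx":0,"dy":0,"dz":-1,"rx":0,"ry":0,"rz":0},{"dx":0,"dy":0,"dz":-2,"rx":0,"ry":0,"rz":0},{"dx":0,"dy":0,"dz":-2,"rx":0,"ry":0,"rz":0}]'; python3 -m jog '[{"dx":0,"dy":0,"dz":0,"rx":0,"ry":0,"rz":0},{"dx":0,"dy":0,"dz":0,"rx":0,"ry":0,"rz":0},{"dx":0,"dy":0,"dz":0,"rx":0,"ry":0,"rz":0},{"dx":0,"dy":0,"dz":0,"rx":0,"ry":0,"rz":0},{"dx":0,"dy":0,"dz":15,"rx":0,"ry":0,"rz":0},{"dx":0,"dy":0,"dz":40,"rx":0,"ry":0,"rz":0},{"dx":0,"dy":-20,"dz":90,"rx":0,"ry":0,"rz":0},{"dx":0,"dy":-70,"dz":120,"rx":0,"ry":0,"rz":0},{"dx":0,"dy":-70,"dz":120,"rx":0,"ry":0,"rz":0},{"dx":0,"dy":-70,"dz":120,"rx":0,"ry":0,"rz":0}]' 90
python3 - <<'E'
from h import *
a,d=grab('wrist')
cv2.imwrite('pics/w7.png',cv2.resize(a,(800,600)))
C=cloud('wrist');z=C[...,2]
yaw=np.radians(3.9);X=np.array([np.cos(yaw),np.sin(yaw),0]);Y=np.array([-np.sin(yaw),np.cos(yaw),0])
m=(a[...,2].astype(int)-a[...,0]>35)&(abs(C@X-.5668)<.02)&(z>.05)&(z<.085);Q=C[m]
print('bar along',np.percentile(Q@Y,[.2,99.8]),'across',np.median(Q@X-.5668),'topz',np.percentile(Q[:,2],[5,50,95]))
t=C[(abs(C@X-.5668)<.03)&(z>.077)&(z<.09)];y=t@Y;l=t[y<.07];f=t[y>.07]
for q in(l,f):print('sup top z',np.median(q[:,2]),'along',np.percentile(q@Y,[1,99]),'across',np.percentile(q@X-.5668,[1,99]))
E
```

```text
time: 20.18
tool_pos: [0.5674, 0.0117, 0.0701]
tcp_rot: [-2.15, -2.287, -0.003]
contact_force: [0.2, -0.0, -1.3]
grip_width: 0.0062
grasp_force: 109.0
time: 21.42
tool_pos: [0.5675, -0.0578, 0.1908]
tcp_rot: [-2.15, -2.287, -0.006]
contact_force: [-0.2, 1.1, -0.3]
grip_width: 0.0553
grasp_force: 0.0
bar along [-0.05757222  0.04951884] across -0.000541201707152883 topz [0.06679481 0.06793962 0.06916296]
sup top z 0.08206731002418444 along [0.00609983 0.0335869 ] across [-0.01917959  0.01945816]
  return _methods._mean(a, axis=axis, dtype=dtype,
  ret = ret.dtype.type(ret / rcount)
Traceback (most recent call last):
IndexError: index -1 is out of bounds for axis 0 with size 0
```

View pics/w7.png

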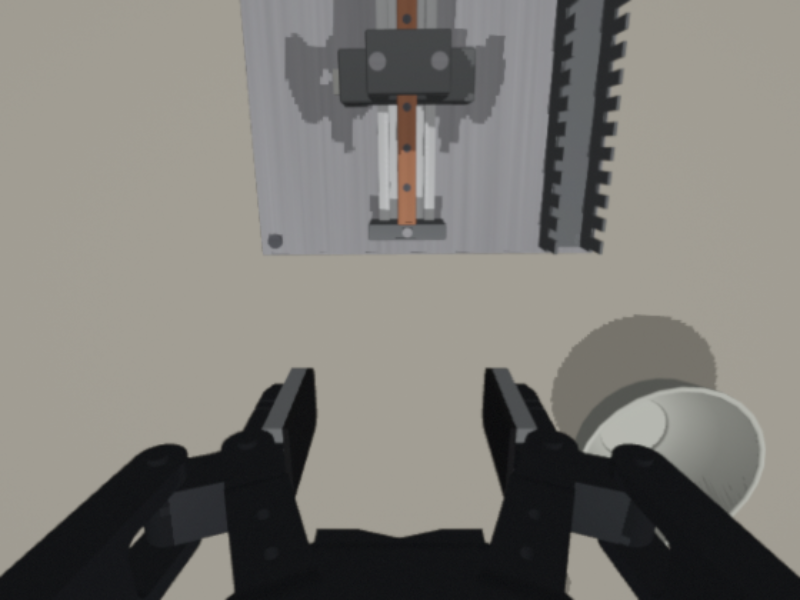

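Bar through both eyes with its right end at -57.6 mm along the rail, so it sticks out about 64 mm on the right and 10 mm on the left. The support is still home. Handing in.

```bash
python3 -c "
from cell import ctrl
print(ctrl.job_done())"
```

```text
the job is handed in; nothing more can be done
None
```

I handed the job in at about 21 s: the support is clipped home 98 mm right of the fixed one, and the copper bar runs through both eyes, sticking out about 64 mm on the right and 10 mm on the left (left end worked out from the bar's length, not seen); no verdict came back.

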